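# Tip used vials through the waste bin's flap

### The arm

A 6-joint arm with a two-finger parallel gripper is mounted at the origin on a cart in front of the work surface, level with it; the furniture and walls round the work are solid. World frame = base frame: x ahead of the robot, y to its left, z up, the work surface at z = 0. Lengths are in m, angles in rad, forces in N, time in s.
With the tool pointing down it reaches from about 0.425 to 0.95 m from the base axis. Payload 3.5 kg.
Tool frame: the origin (TCP) lies between the finger pads; the fingertips stand 14 mm ahead of it and the grasp point (between the pads) lies 5 mm behind it; z points along the fingers, y is the line along which they close (so a half turn about z gives the same grasp; the last joint's range is limited). The gripper opens to 85 mm and grips with 20 to 120 N. Pads are 22 mm wide; open, the fingers measure 114 mm over their backs; the gripper's body (76 mm by 85 mm) begins 54 mm behind the grasp point. The pads swing forward as they close: fully open they stand 13 mm farther back than shut.
Start: joints at [-1.347, 0.286, 1.577, -0, 1.279, -0.15], TCP at [0.247, -0.628, 0.245] pointing down, gripper open.
Joint ranges: [-2.77, 2.77], [-0.9, 2.22], [0.21, 2.48], [-1.53, 4.67], [0.24, 2.81], [-2.84, 2.84]. Speed limits (rad/s): [2.79, 2.79, 3.14, 3.14, 3.14, 3.14].

### API

Orientations are given as a unit quaternion [x, y, z, w].
In Python, from plant import * gives the robot as it stands.
- The arm moves only by the tool step_arm, never from a script. Its argument "commands" is a list of rows, each an object of numbers: "gripper": the gripper's target within -1 to 1 (shut at 1, half-way at 0, fully open at -1); "x", "y", "z": the shift along the tool's x, y, z in mm; "spin": the turn about the tool's z in degrees. A call has exactly 10 rows; each row shifts and turns the commanded pose from where the row before left it, along the tool's axes as they then stand; what a row does not reach is not made up. A row lasts 1/10 s, in which the tool goes at most 50 mm and 8.59 degrees, less where a joint would pass 70% of its speed; a pose out of reach is approached as far as the arm can. A call with a gripper value outside its range is refused whole. The fingers move at their own pace and stop on an object; "force" is the grip in N (left out, the last holds). Time passes only in rows, so rows that do not move let the fingers close, or fill a call up. It gives the time, the measured TCP pose, the force, the opening and the grip force at its end, in the units of the state.
- get_state(): the state, without advancing time (a new reading comes with each control period).
- read_camera(name): name is "side" or "top"; returns a dict with "color" (384x512x3 uint8, red, green, blue), "z_map" (384x512 float32, m along the optical axis (not along the pixel's ray), 0 where there is no reading), "fx", "fy", "cx", "cy" (pixels), "distortion" ([k1, k2, p1, p2, k3] as OpenCV has them; the pictures are not rectified), "eye" and "attitude" of the camera in the world. Camera axes: x right, y up, looking along -z (the intrinsics and any distortion apply to the point x, -y, -z); pixel columns grow to the right and rows downward; lengths in m; the calibration is good to about 2 mm. A picture is of the moment at which its call begins.
- sign_off(): hands the job in; it is judged then, once.
The state is a dict: "time": time; "qpos": joint angles; "dq": joint speeds; "joint_efforts": joint torques, N m; "eef_pos": TCP position; "tcp_rot": TCP orientation; "contact_force": force on the tool from outside, world axes, zero at the start; "wrist_torque": the same for the moment, N m; "opening": opening from 0.0 (shut) to 1.0 (fully open); "finger_force": force on a finger pad.
Only numpy, scipy, OpenCV 4.12 (cv2) and the standard library are available. Lean on these libraries where they do the work, as an engineer would, in place of code of your own. Each camera call takes 0.05 s, during which the arm holds its last target. There are 200 camera calls.

### The job

Two used sample vials lie in the plastic cup on the sloping rest. Press the waste bin's flap open with the cup's rim while the vials are still in the cup, tip both vials through into the bin, then lay the cup back in its rest as it lay before, with the flap swung shut behind it. Touch the bin and its flap with the cup only, never with the gripper or arm, and leave the things round about where they are.

Things in the scene. Friction and masses are not known exactly. Their poses are not given: they have to be found in the camera images.
- bin: White sheet-metal glass-waste bin, fixed, empty, 170 (its x) x 210 (its y) x 162 mm high, walls 4 mm. Origin: on the worktop, mid-width, 100 mm behind its front wall. Its +y leads from the front into the bin: front wall at y = -100 mm, rear wall at y = +110 mm. A flat roof runs from y = -14 mm to the rear; a low steel bow stands 16 mm above it at y = +75 mm.
- port (a point): Middle of the bin's sloping opening, on its face: y = -57 mm, z = 126 mm in the bin's frame. The front wall ends at a sill 90 mm high; from there the front slopes back and up at 40 degrees above level to the roof (y = -14 mm, z = 162 mm). The opening in this slope is 116 mm wide and about 110 mm long, closed by the flap.
- flap (a joint): Plain steel flap, 110 mm wide, 107 mm long, 3 mm thick, over the sloping opening. Hinged along the slope's upper edge (y = -16 mm, z = 155 mm in the bin's frame); swings inward only. 0 rad: shut, 2.3 rad: fully in. A weak spring shuts it (about 0.3 N at its lower edge to start it, 0.8 N at 1.3 rad, more nearer the hinge), so it stays open only while held.
- flap_edge (a point): Middle of the flap's free lower edge, on the sill when shut. While the cup is not far in, the flap leans on the lower lip and shuts the mouth; push the upper rim in past the hinge line (mouth about 40 mm inward of the port point) and it rides on the upper rim, leaving the mouth free below it.
- rest: Low steel rest, fixed: base 80 (its x) x 150 (its y) x 8 mm, y = -65 to +85 mm; a small foot plate and two sloping rods, 8 mm thick and 30 mm apart, carry the cup. Origin: on the worktop. The cup lies with its axis leaning 40 degrees from upright toward the rest's +y, mouth up and toward +y. Both sides of the cup are free for fingers.
- rest_foot (a point): Point of the rest where the centre of the cup's bottom lies (45 mm to -y of the rest's origin, 50 mm high).
- rest_mouth (a point): Point of the rest where the middle of the cup's mouth lies, 140 mm from rest_foot along the cup's axis (at y = +45 mm, z = 157 mm in the rest's frame).
- cup: Tall clear plastic cup, round, open at one end, 140 mm long, about 70 g, slightly conical: outside diameter 52 mm at the bottom, 55 mm at 40 mm up, 62 mm at the rim; wall 2.5 mm, floor 4 mm. Origin: centre of its bottom. +z runs along its axis to the mouth.
- cup_mouth (a point): Middle of the cup's mouth, 140 mm from the bottom. Take the cup by its sides 25 to 55 mm above the bottom, fingers closing level along the rest's x, hand leaning back from the mouth by 20 degrees or more, so that it stays above the bin when tipping. The vials slide out once the mouth points 4 to 10 degrees below level; 25 degrees empties it.
- vial_1: Capped clear glass vial, 18 mm diameter, 70 mm long, 20 g, white cap; smooth, slides easily (friction about 0.12). Origin: centre of its bottom, z along it to the cap. Lies in the cup along the lower wall, cap toward the mouth.
- vial_1_mid (a point): Middle of vial_1.
- vial_2: The other vial, the same, beside vial_1 in the cup.
- vial_2_mid (a point): Middle of vial_2.
- mortar: Bystander: grey mortar with its pestle, 108x134x161 mm. Origin: centre of its underside.
- petri_dish: Bystander: petri dish, 90 mm across, 36 mm high. Origin: centre of its underside.
- glass_beaker: Bystander: wide empty glass beaker standing upright, 84x91x122 mm. Origin: centre of its underside.
- tape_reel: Bystander: roll of beige tape lying flat, 98 mm across, 25 mm high. Origin: centre of its underside.
Things that resemble listed ones, but are neither listed nor needed, are in the scene too. What is shaped like the cup but yellow is not meant.

How it is judged:
On the way, in this order (a step that is already met when the one before it is completed fails the run):
1. The cup's mouth is at the port and holds the flap open at least 0.4 rad, both vials still in the cup (value of joint flap above 0.4 rad and distance between cup_mouth and port below 0.08 m and z of vial_1_mid in the frame of cup between 0 and 0.11 m and distance between each of vial_1_mid, vial_2_mid and cup below 0.12 m and z of vial_2_mid in the frame of cup between 0 and 0.11 m), for 0.1 s.
2. Both vials are inside the bin (x of vial_1_mid in the frame of bin between -0.083 and 0.083 m and y of vial_1_mid in the frame of bin between -0.098 and 0.108 m and z of vial_1_mid in the frame of bin between 0 and 0.08 m and x of vial_2_mid in the frame of bin between -0.083 and 0.083 m and y of vial_2_mid in the frame of bin between -0.098 and 0.108 m and z of vial_2_mid in the frame of bin between 0 and 0.08 m), for 0.2 s.
At the end, for the whole second after the job is handed in: Both vials lie inside the bin (their middles between its walls and below 80 mm), at rest; the flap is shut (below 0.1 rad); the cup lies still in its rest, bottom within 20 mm of rest_foot and mouth within 25 mm of rest_mouth (all of step 2 and value of joint flap below 0.1 rad and distance between cup and rest_foot below 0.02 m and distance between cup_mouth and rest_mouth below 0.025 m and linear speed of cup below 0.02 m/s and linear speed of each of vial_1, vial_2 below 0.05 m/s); the robot touches nothing.
It fails at once if The gripper or arm touches the bin or its flap (over 1 N) (contact force between any of the fingers, the arm and bin above 1 N).
It fails at once if The mortar is moved by more than 30 mm or tipped over (distance of mortar from where it was at the start of the episode above 0.03 m or angle between mortar's own z axis and vertical above 0.4 rad).
It fails at once if The petri dish is moved by more than 30 mm or tipped over (distance of petri_dish from where it was at the start of the episode above 0.03 m or angle between petri_dish's own z axis and vertical above 0.4 rad).
It fails at once if The glass beaker is moved by more than 30 mm or tipped over (distance of glass_beaker from where it was at the start of the episode above 0.03 m or angle between glass_beaker's own z axis and vertical above 0.4 rad).
It fails at once if The tape reel is moved by more than 30 mm or tipped over (distance of tape_reel from where it was at the start of the episode above 0.03 m or angle between tape_reel's own z axis and vertical above 0.4 rad).
It also fails if it takes over 48 s, if anything falls off the work surface, if the arm or the gripper's body presses on something with over 40 N, if the wrist force passes 120 N, or if a joint passes its speed limit or range.

## Working session

There is one attempt and no reset: what is moved stays moved. The work goes in short steps, Python scripts to look and compute and a tool call to move; the robot and the scene stay as the last step left them, time stands still between calls to the robot, and variables do not carry over. Pictures are saved under pics/ and viewed, at most 10 in all, crops included, and the job is handed in when it is done.

Besides the shell and the picture viewer there is one more tool, called after ">>>" in YAML: its name, and indented under it one key for each argument. step_arm: Moves the arm, as the interface text tells. Its arguments: {"type":"object","properties":{"commands":{"type":"array"},"force":{"type":"number"}},"required":["commands"]}

```bash
ls; mkdir -p pics; python3 - <<'E'
from plant import *
import cv2,numpy as np,pickle
for n in("side","top"):
    c=read_camera(n); pickle.dump(c,open(n+".pkl","wb"))
    cv2.imwrite(f"pics/{n}0.png",cv2.resize(c["color"][...,::-1],(800,600)))
    print(n,{k:v for k,v in c.items() if k not in("color","z_map")},(c["z_map"]>0).mean())
print(get_state())
E
```

```text
pics
side {'fx': 423.64138324134024, 'fy': 423.64138324134024, 'cx': 260.14129903110563, 'cy': 198.00293316476734, 'distortion': array([-0.02467376,  0.        ,  0.        ,  0.        ,  0.        ]), 'eye': array([-0.06700934, -1.11906081,  1.01926694]), 'attitude': array([ 0.44307066, -0.10316888, -0.22401398,  0.8618946 ])} 0.99627685546875
top {'fx': 369.74196071219956, 'fy': 369.74196071219956, 'cx': 261.3926874639343, 'cy': 192.97058680304474, 'distortion': array([-0.08467241,  0.        ,  0.        ,  0.        ,  0.        ]), 'eye': array([0.40689043, 0.00984939, 1.31986636]), 'attitude': array([-0.01752507,  0.03508155,  0.70750224, -0.70562223])} 0.9962666829427084
{'time': 0.1, 'qpos': array([-1.34700912e+00,  2.87126850e-01,  1.57801115e+00,  2.66617102e-05,
        1.27862535e+00, -1.50001175e-01]), 'dq': array([ 2.03692267e-05, -7.88151033e-04, -2.04274981e-03,  1.84065028e-03,
        1.52738704e-03, -5.56789121e-04]), 'joint_efforts': array([ 1.49052732e-03, -4.07289040e+01, -2.93699849e+01, -1.08866918e-04,
        3.37820100e-03,  1.74717798e-05]), 'eef_pos': array([ 0.24637944, -0.6278263 ,  0.24406282]), 'tcp_rot': array([ 9.82586195e-01,  1.85804175e-01, -2.72796635e-05, -1.08508100e-03]), 'contact_force': array([0.43791209, 0.18191879, 0.64140016]), 'wrist_torque': array([0.00467817, 0.00146516, 0.01290765]), 'finger_force': 0.0, 'opening': 0.99966989857913}
```

View pics/side0.png

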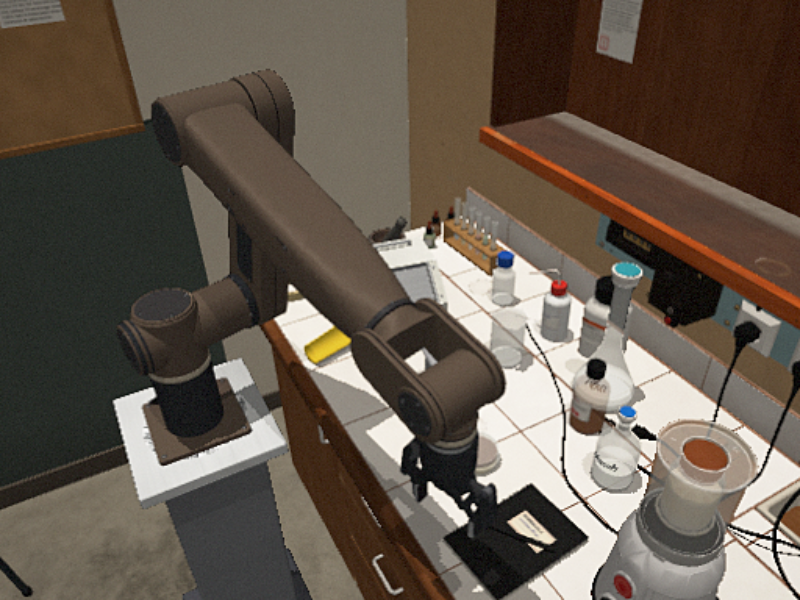

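View pics/top0.png

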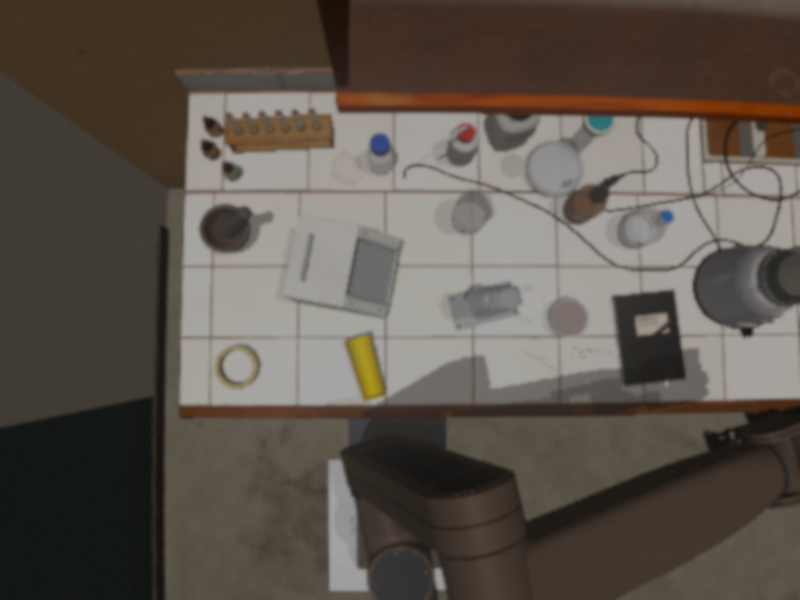

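The top view shows the bin at about (345,265) with the grey flap on its right side, and the rest with the clear cup at about (487,303). The petri dish is near (567,316), the beaker at (470,213), the mortar at (230,228) and the tape at (238,366). In the side view the arm hides the rest.

```bash
cat > h.py <<'E'
import numpy as np,cv2,pickle
from scipy.spatial.transform import Rotation as R
def ray(c,uv):
    K=np.array([[c["fx"],0,c["cx"]],[0,c["fy"],c["cy"]],[0,0,1]])
    p=cv2.undistortPoints(np.float64(uv).reshape(-1,1,2),K,c["distortion"]).reshape(-1,2)
    d=np.c_[p[:,0],-p[:,1],-np.ones(len(p))]
    return R.from_quat(c["attitude"]).apply(d)
def onz(c,uv,z):
    d=ray(c,uv); return c["eye"]+d*((z-c["eye"][2])/d[:,2])[:,None]
def cloud(c):
    h,w=c["z_map"].shape; v,u=np.mgrid[:h,:w]
    d=ray(c,np.c_[u.ravel(),v.ravel()]); 
    return (c["eye"]+d*c["z_map"].reshape(-1,1)).reshape(h,w,3)
E
python3 - <<'E'
from h import *
c=pickle.load(open("top.pkl","rb")); P=cloud(c)
i=c["color"][...,::-1]
a=cv2.resize(i[130:215,175:265],(540,510),interpolation=cv2.INTER_CUBIC)
b=cv2.resize(i[170:220,280:360],(800,500),interpolation=cv2.INTER_CUBIC)[:, :]
cv2.imwrite("pics/rest.png",b); cv2.imwrite("pics/bin.png",a)
z=P[...,2]
print((z[172:216:2,282:350:3]*1000).astype(int))
print((z[134:206:4,178:262:4]*1000).astype(int))
E
```

```text
[[   0   -2    3    0   -1    0    0   -3   -6   -1    0   -1    0    0
     1   -2   -3    2   -1    0   -3    1   -3]
 [  -2    5   -1   -1    2   -3    1    0   -3    1    1    3   -4    3
     0    0   -1    1   -1    1   -2    0    0]
 [   2    0    2    5   -1    0    0    2   -3    3   -2    1   -6    0
     0    2   -2    3   -5   -2    1    0   -3]
 [   5    3    0    0    2    1    0    4   -1    0   -2    1   -1   -4
     0    0    2    2    0    3    0   -5   -1]
 [  -4    3    0    1    2    2    5    0   -1    0   -1    0   -1    0
    -4    0    4    0    2   -1    1    1   -2]
 [   0    0    0    0   -3    0   -1    0    0    2    3    4    6   10
     5    1    1   -4    0   -1    1   -1   -2]
 [   0    2    1    2   -3    0   -2   -2    7    9  138  127  119  106
    93   81   64    2    0    2    4    1   -2]
 [   0    1   -2   -2   -4   -3   11  153  129  170  162  150  134  124
   110   89   81    2   -5   -1    3    0    1]
 [   0    0    6   12   11    2  145  128  114  102  177  163  146  133
   119  104   80   70    3    0    0    1   -6]
 [  -1    2   11    
[... 2821 characters left out ...]
3
   130  118  113  101   89    6   -2]
 [   0  164  165  161  163  165  160  163  165  162  158  161  150  136
   129  116  108   97   87    0   -4]
 [   0  162  167  164  166  163  161  161  161  165  162  159  151  141
   128  114  105   98    0    2   -2]
 [  -2   -1  134  164  164  165  160  159  162  163  162  157  153  143
     9  113  107   96    0    0    0]
 [   4   -1   -1   -5    3    0   65  118  160  167  161  156  150  137
   128  113  113  100   -3   -3   -2]
 [   0    2   -1   -2    0    1    0    3    0   -1    0   43   98  137
   123  115  104   88    0   -2   -1]
 [  -3   -1    4    0   -1    0    0   -2    1   -2    0    4    0    1
    -1    4   23   86   -4   -5   -1]]
```

View pics/rest.png

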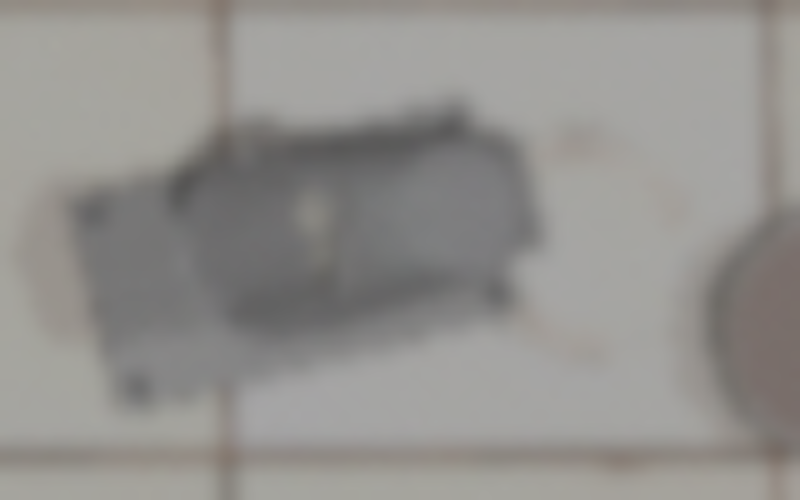

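View pics/bin.png

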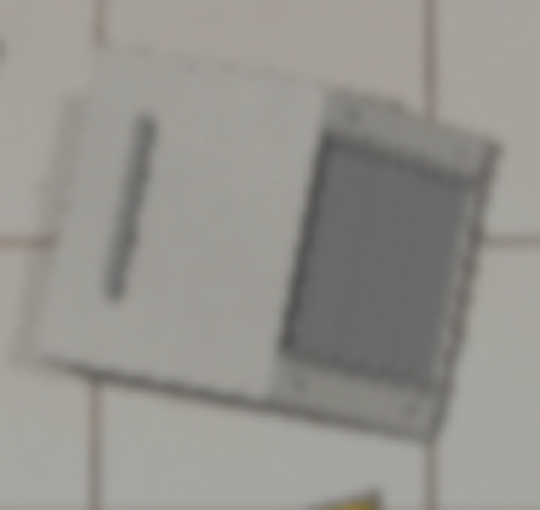

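The rest crop shows the base's +y-end corners at crop (78,203) and (130,400), with the mouth to the left and the bottom to the right. In the bin crop the flap is on the right (world -y), so bin +y and rest +y both lead left, toward world +y.

```bash
cat > meas.py <<'E'
from h import *
from scipy.optimize import least_squares
c=pickle.load(open("top.pkl","rb")); P=cloud(c)
np.set_printoptions(precision=4,suppress=True)
# bin
m=np.zeros(P.shape[:2],bool); m[128:208,172:264]=1
Q=P[m&(P[...,2]>.155)&(P[...,2]<.17)]
print("roof z",np.median(Q[:,2]),cv2.minAreaRect(np.float32(Q[:,:2])*1000), "roof 170x124")
S=P[m&(P[...,2]>.08)&(P[...,2]<.19)]
print("all",cv2.minAreaRect(np.float32(S[:,:2])*1000),"170x210")
# flap (dark in slope) centroid
g=cv2.cvtColor(c["color"],cv2.COLOR_RGB2GRAY)
f=m&(g<120)&(P[...,2]>.08)&(P[...,2]<.155); 
F=P[f]; print("flap px",f.sum(),cv2.minAreaRect(np.float32(F[:,:2])*1000),"110x82", F.mean(0))
# bow on roof
B=P[m&(P[...,2]>.172)&(P[...,2]<.185)]; print("bow",B.mean(0),len(B))
# cup: outer points
m=np.zeros_like(m); m[180:206,308:340]=1
C=P[m&(P[...,2]>.05)&(P[...,2]<.19)]
def ax(psi,t=np.radians(40)): return np.array([np.cos(psi)*np.sin(t),np.sin(psi)*np.sin(t),np.cos(t)])
def res(p):
    a=ax(p[3],p[4]); d=C-p[:3]; s=d@a; r=np.linalg.norm(d-s[:,None]*a,axis=1)
    return np.r_[r-np.interp(s,[0,.04,.14],[.026,.0275,.031]), ] 
# split off the inside wall: keep points on the robot-far side of the axis (upper surface)
C0=C
p=np.array([.41,-.18,.05,np.radians(105),np.radians(40)])
p[:3]=P[190,332]-[0,0,.03]
for k in range(6):
    C=C0; a=ax(p[3],p[4]); d=C-p[:3]; s=d@a; n=np.cross(a,np.cross([0,0,1.],a)); n/=np.linalg.norm(n)
    C=C[(s>.006)&(s<.136)&(d@n>.006)]
    r=least_squares(lambda q:np.r_[res(q),(q[4]-np.radians(40))*.5,(q[2]-.05)*3],p,loss="soft_l1",f_scale=.003); p=r.x
print("cup",p[:3],np.degrees(p[3:]),"mouth",p[:3]+.14*ax(p[3],p[4]),len(C),np.median(abs(res(p))))
# base of rest
m[:]=0; m[172:216,280:345]=1
base=onz(c,[(287.8,190.3),(293,210)],.008); print("base +y end corners",base,np.linalg.norm(base[0]-base[1]))
E
python3 meas.py
```

```text
roof z 0.1626516992322069 ((576.8327026367188, 150.67214965820312), (141.46163940429688, 167.8201446533203), 79.16453552246094) roof 170x124
all ((570.2902221679688, 116.297607421875), (211.29190063476562, 167.9004669189453), 79.2808609008789) 170x210
flap px 948 ((562.2698364257812, 111.77674102783203), (199.39837646484375, 153.73114013671875), 79.29488372802734) 110x82 [0.5564 0.0564 0.1224]
bow [0.5804 0.1856 0.1781] 77
cup [ 0.5118 -0.2473  0.05  ] [104.1925  40.2487] mouth [ 0.4897 -0.1596  0.1569] 292 0.0006055115535924232
base +y end corners [[ 0.5141 -0.1172  0.008 ]
 [ 0.4437 -0.1352  0.008 ]] 0.07258606958511718
```

>>> step_arm:
  commands:
    - {"gripper":-1,"x":0,"y":0,"z":-20,"spin":-8}
    - {"gripper":-1,"x":0,"y":0,"z":0,"spin":-8}
    - {"gripper":-1,"x":0,"y":0,"z":0,"spin":-8}
    - {"gripper":-1,"x":0,"y":30,"z":0,"spin":0}
    - {"gripper":-1,"x":0,"y":30,"z":0,"spin":0}
    - {"gripper":-1,"x":0,"y":0,"z":0,"spin":0}
    - {"gripper":-1,"x":0,"y":0,"z":0,"spin":0}
    - {"gripper":-1,"x":0,"y":0,"z":0,"spin":0}
    - {"gripper":-1,"x":0,"y":0,"z":0,"spin":0}
    - {"gripper":-1,"x":0,"y":0,"z":0,"spin":0}

```text
time: 1.1
eef_pos: [0.2887, -0.6702, 0.2657]
tcp_rot: [0.923, 0.386, -0.0, 0.0]
contact_force: [-0.3, -0.3, -0.7]
opening: 1.0
finger_force: 0.0
```

The arm does what the text says, but the rows give no tilt, only shifts and a spin about the tool's z. So I will work with the hand vertical and let the cup pivot between the pads: level it by pressing its heel on the worktop, tip it over the sill, and swing it up again against the rods. First I move over the cup.

>>> step_arm:
  commands:
    - {"gripper":-1,"x":40,"y":-15.5,"z":0,"spin":0}
    - {"gripper":-1,"x":40,"y":-15.5,"z":0,"spin":0}
    - {"gripper":-1,"x":40,"y":-15.5,"z":0,"spin":0}
    - {"gripper":-1,"x":40,"y":-15.5,"z":0,"spin":0}
    - {"gripper":-1,"x":40,"y":-15.5,"z":0,"spin":0}
    - {"gripper":-1,"x":40,"y":-15.5,"z":0,"spin":0}
    - {"gripper":-1,"x":40,"y":-15.5,"z":0,"spin":0}
    - {"gripper":-1,"x":40,"y":-15.5,"z":0,"spin":0}
    - {"gripper":-1,"x":40,"y":-15.5,"z":0,"spin":0}
    - {"gripper":-1,"x":40,"y":-15.5,"z":0,"spin":0}

```text
time: 2.1
eef_pos: [0.4597, -0.2751, 0.2659]
tcp_rot: [0.923, 0.386, 0.0, 0.001]
contact_force: [0.6, -0.2, -0.1]
opening: 0.999
finger_force: 0.0
```

```bash
cat >> meas.py <<'E'
print("free spots",onz(c,np.array([(520,368),(480,368),(567,368),(567,316),(530,250),(530,405)])*.64,0)[:,:2])
E
python3 meas.py | tail -7
```

```text
[ 0.4437 -0.1352  0.008 ]] 0.07258606958511718
free spots [[ 0.352  -0.2785]
 [ 0.3527 -0.1862]
 [ 0.351  -0.3882]
 [ 0.471  -0.3907]
 [ 0.6251 -0.3069]
 [ 0.2674 -0.3005]]
```

>>> step_arm:
  commands:
    - {"gripper":-1,"x":44,"y":-17,"z":0,"spin":0}
    - {"gripper":-1,"x":44,"y":-17,"z":0,"spin":-8.4}
    - {"gripper":-1,"x":0,"y":0,"z":0,"spin":-8.4}
    - {"gripper":-1,"x":0,"y":0,"z":0,"spin":-8.4}
    - {"gripper":-1,"x":0,"y":0,"z":0,"spin":-8.4}
    - {"gripper":-1,"x":0,"y":0,"z":10,"spin":-8.4}
    - {"gripper":-1,"x":0,"y":0,"z":20,"spin":-8.4}
    - {"gripper":-1,"x":0,"y":0,"z":20,"spin":-8.4}
    - {"gripper":-1,"x":0,"y":0,"z":0,"spin":0}
    - {"gripper":-1,"x":0,"y":0,"z":0,"spin":0}

```text
time: 3.1
eef_pos: [0.4969, -0.1903, 0.2157]
tcp_rot: [0.615, 0.788, -0.0, -0.0]
contact_force: [0.3, 0.3, -1.3]
opening: 1.001
finger_force: 0.0
```

```bash
python3 - <<'E'
from plant import *
from h import *
c=read_camera("side"); pickle.dump(c,open("side1.pkl","wb")); P=cloud(c)
F=np.array([.5118,-.2473,.05]); t=np.radians(40); psi=np.radians(104.2)
e=np.array([np.cos(psi),np.sin(psi),0]); a=e*np.sin(t)+[0,0,np.cos(t)]; w=np.array([e[1],-e[0],0])
d=P-F; s=d@a; rv=d-s[...,None]*a; r=np.linalg.norm(rv,axis=-1)
m=(s>.005)&(s<.138)&(r<.04)&(P[...,2]>.02)
R0=np.interp(s,[0,.04,.14],[.026,.0275,.031])
print(m.sum(),np.percentile((r-R0)[m],[10,30,50,70,90]))
mm=m&(abs(r-R0)<.006)
n=np.cross(a,w); print("res by side", [ (round(float(np.mean((r-R0)[k])),4),int(k.sum())) for k in (mm&(rv@w>.015),mm&(rv@w<-.015),mm&(abs(rv@w)<.01))])
v,u=np.nonzero(m); v0,u0=max(v.min()-25,0),u.min()-30
crop=c["color"][v0:v.max()+25,u0:u.max()+30,::-1]; print(v0,u0,crop.shape)
cv2.imwrite("pics/s1.png",cv2.resize(crop,None,fx=5,fy=5,interpolation=cv2.INTER_CUBIC)[:600,:800])
E
```

```text
735 [-3.62637251e-03 -1.51763764e-03  9.92491530e-05  1.86070188e-03
  3.94651673e-03]
res by side [(-0.0031, 25), (0.0012, 384), (-0.0013, 192)]
185 236 (92, 93, 3)
```

View pics/s1.png

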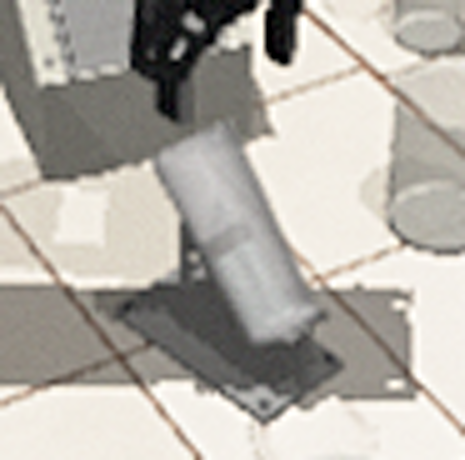

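Side-view depth agrees with the fitted cone: median residual 0.1 mm over 735 points. In this crop the cup runs from its mouth at (190,145) to its bottom at (280,330), with the fingers above it. I go down and take the cup near its mouth.

>>> step_arm:
  commands:
    - {"gripper":-1,"x":2,"y":0,"z":25,"spin":0}
    - {"gripper":-1,"x":0,"y":0,"z":25,"spin":0}
    - {"gripper":-1,"x":0,"y":0,"z":25,"spin":0}
    - {"gripper":-1,"x":0,"y":0,"z":16,"spin":0}
    - {"gripper":1,"x":0,"y":0,"z":0,"spin":0}
    - {"gripper":1,"x":0,"y":0,"z":0,"spin":0}
    - {"gripper":1,"x":0,"y":0,"z":0,"spin":0}
    - {"gripper":1,"x":0,"y":0,"z":0,"spin":0}
    - {"gripper":1,"x":0,"y":0,"z":0,"spin":0}
    - {"gripper":1,"x":0,"y":0,"z":0,"spin":0}
  force: 22

```text
time: 4.15
eef_pos: [0.4976, -0.1894, 0.1264]
tcp_rot: [0.614, 0.789, -0.0, 0.002]
contact_force: [-3.6, -2.6, 7.1]
opening: 0.698
finger_force: 24.3
```

>>> step_arm:
  commands:
    - {"gripper":1,"x":0,"y":0,"z":-15,"spin":0}
    - {"gripper":1,"x":0,"y":0,"z":-35,"spin":0}
    - {"gripper":1,"x":0,"y":0,"z":-35,"spin":0}
    - {"gripper":1,"x":-10,"y":-15,"z":-5,"spin":0}
    - {"gripper":1,"x":-18,"y":-26,"z":0,"spin":0}
    - {"gripper":1,"x":-18,"y":-26,"z":0,"spin":0}
    - {"gripper":1,"x":-18,"y":-26,"z":0,"spin":0}
    - {"gripper":1,"x":-18,"y":-27,"z":20,"spin":0}
    - {"gripper":1,"x":0,"y":0,"z":30,"spin":0}
    - {"gripper":1,"x":0,"y":0,"z":30,"spin":0}

```text
time: 5.15
eef_pos: [0.4007, -0.2982, 0.1349]
tcp_rot: [0.615, 0.788, 0.0, 0.002]
contact_force: [-0.6, 0.6, -1.9]
opening: 0.696
finger_force: 24.4
```

```bash
python3 - <<'E'
from plant import *
from h import *
for n in("side",):
    c=read_camera(n); pickle.dump(c,open(n+"2.pkl","wb"))
    cv2.imwrite(f"pics/{n}2.png",cv2.resize(c["color"][190:340,190:390,::-1],(800,600),interpolation=cv2.INTER_CUBIC))
print(get_state()["eef_pos"],get_state()["contact_force"])
E
```

```text
[ 0.39817276 -0.29496334  0.12883232] [-2.11199741  2.05866305 -3.90871914]
```

View pics/side2.png

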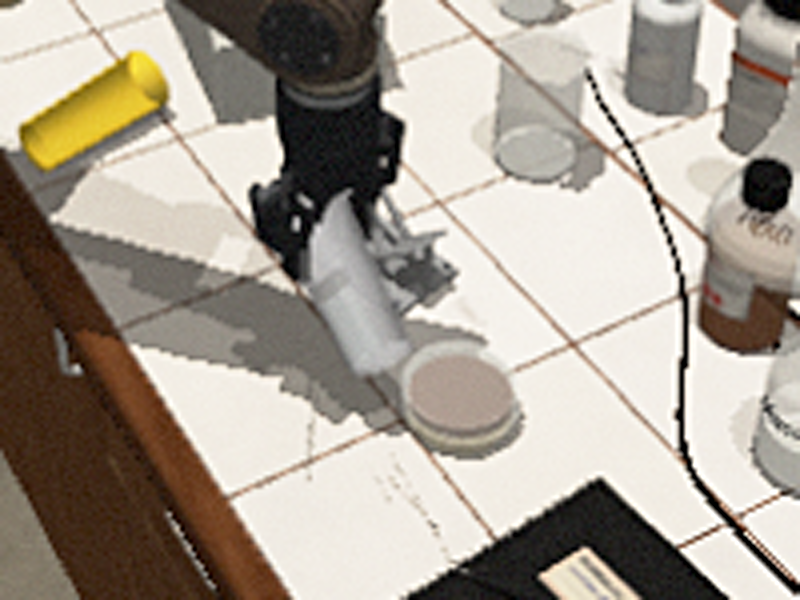

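The picture shows the cup held near (355,290) at its old lean, its heel just clear of the petri dish at (460,395). I shift away from the dish and press the heel down so that the cup swings level.

>>> step_arm:
  commands:
    - {"gripper":1,"x":0,"y":-15,"z":16,"spin":0}
    - {"gripper":1,"x":0,"y":0,"z":20,"spin":0}
    - {"gripper":1,"x":15,"y":0,"z":8.5,"spin":0}
    - {"gripper":1,"x":13,"y":0,"z":11,"spin":0}
    - {"gripper":1,"x":11,"y":0,"z":13,"spin":0}
    - {"gripper":1,"x":0,"y":0,"z":0,"spin":0}
    - {"gripper":1,"x":8.5,"y":0,"z":15,"spin":0}
    - {"gripper":1,"x":5,"y":0,"z":10,"spin":0}
    - {"gripper":1,"x":0,"y":0,"z":0,"spin":0}
    - {"gripper":1,"x":0,"y":0,"z":0,"spin":0}
  force: 20

```text
time: 6.2
eef_pos: [0.3732, -0.2501, 0.0411]
tcp_rot: [0.614, 0.789, 0.0, -0.0]
contact_force: [-0.2, 0.8, 0.2]
opening: 0.694
finger_force: 21.5
```

```bash
cat > cupfit.py <<'E'
# fit of the cup's cone to side/top depth points near a guess: bottom point, yaw, elevation
import sys
from h import *
from plant import *
from scipy.optimize import least_squares
def fit(cams,F,psi,el,win=.012):
    Ps=[cloud(c).reshape(-1,3) for c in cams]; P=np.vstack(Ps)
    p=np.r_[F,np.radians([psi,el])]
    def parts(q,C):
        a=np.array([np.cos(q[3])*np.cos(q[4]),np.sin(q[3])*np.cos(q[4]),np.sin(q[4])])
        d=C-q[:3]; s=d@a; return s,np.linalg.norm(d-s[:,None]*a,axis=1),a
    rad=lambda s:np.interp(s,[0,.04,.14],[.026,.0275,.031])
    for w in (win*2,win,win,.007,.006,.006):
        s,r,a=parts(p,P); k=(s>-.01)&(s<.15)&(abs(r-rad(s))<w)&(P[:,2]>.006); C=P[k]
        def f(q):
            s,r,_=parts(q,C); return np.maximum(r-rad(s),-(s)) if 0 else np.r_[r-rad(s)]
        p=least_squares(f,p,loss="soft_l1",f_scale=.002,x_scale=[.01,.01,.01,.1,.1]).x
        s,r,a=parts(p,C)
        p[:3]+=0
    return p,a,np.sort(s),np.median(abs(r-rad(s))),k.sum()
E
python3 - <<'E'
from cupfit import *
cs=read_camera("side"); ct=read_camera("top"); pickle.dump((cs,ct),open("c3.pkl","wb"))
st=get_state(); print(st["eef_pos"],st["contact_force"],st["opening"])
a=np.hstack([cv2.resize(cs["color"][210:310,210:343],(400,300)),cv2.resize(ct["color"][190:290,270:403],(400,300))])
cv2.imwrite("pics/c3.png",cv2.resize(a[...,::-1],(800,300)))
G=st["eef_pos"]; psi=104; d=np.array([np.cos(np.radians(psi)),np.sin(np.radians(psi)),0])
p,ax,s,m,n=fit([cs],G-.095*d-[0,0,.003],psi,2)
print(p[:3],np.degrees(p[3:]),np.percentile(s,[1,50,99]),m,n)
E
```

```text
[ 0.37334929 -0.25048384  0.04133897] [-0.56820973  1.06406479  0.35466158] 0.69726640066224
[ 0.39604458 -0.33646153  0.02647768] [104.33258398  10.103255  ] [-0.00344435  0.04583725  0.10872382] 0.0013340412336828346 579
```

View pics/c3.png

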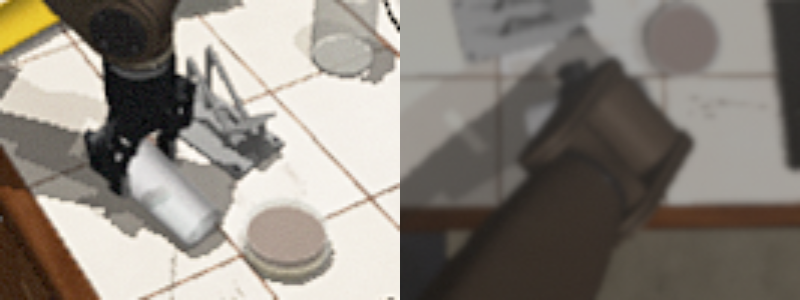

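The pivot works: the cup stands at 10° elevation and the side view shows it intact at (175,190), with the rest's bare rods at (215,110). I lower it the rest of the way, open, slide the fingers toward the bottom and grip again.

>>> step_arm:
  commands:
    - {"gripper":1,"x":3,"y":0,"z":10,"spin":0}
    - {"gripper":1,"x":0,"y":0,"z":0,"spin":0}
    - {"gripper":-1,"x":0,"y":0,"z":0,"spin":0}
    - {"gripper":-1,"x":0,"y":0,"z":0,"spin":0}
    - {"gripper":-1,"x":0,"y":0,"z":0,"spin":0}
    - {"gripper":-1,"x":-9,"y":0,"z":0,"spin":0}
    - {"gripper":-1,"x":-9,"y":0,"z":0,"spin":0}
    - {"gripper":1,"x":0,"y":0,"z":0,"spin":0}
    - {"gripper":1,"x":0,"y":0,"z":0,"spin":0}
    - {"gripper":1,"x":0,"y":0,"z":0,"spin":0}
  force: 25

```text
time: 7.3
eef_pos: [0.3769, -0.2651, 0.0314]
tcp_rot: [0.614, 0.789, -0.0, 0.0]
contact_force: [-1.9, -0.4, 3.5]
opening: 0.678
finger_force: 26.4
```

```bash
cat > chk.py <<'E'
from cupfit import *
import sys
s_g,psi,el=map(float,sys.argv[1:4])
cs=read_camera("side"); pickle.dump(cs,open("last.pkl","wb"))
st=get_state(); print(st["time"],st["eef_pos"],st["contact_force"],round(st["opening"],3),st["finger_force"])
G=st["eef_pos"]; q=np.radians([psi,el]); a=np.array([np.cos(q[0])*np.cos(q[1]),np.sin(q[0])*np.cos(q[1]),np.sin(q[1])])
p,ax,s,m,n=fit([cs],G-s_g*a-[0,0,.002],psi,el)
print("bottom",p[:3],"yaw,el",np.degrees(p[3:]),"s of pts",np.percentile(s,[1,50,99]),"res",m,n)
d=G-p[:3]; print("TCP: s",d@ax,"off axis",np.linalg.norm(d-d@ax*ax),"mouth",p[:3]+.14*ax)
E
python3 chk.py .078 104 2
```

```text
7.35 [ 0.37691042 -0.26512509  0.03133613] [-1.29685244 -0.90224705  3.49721363] 0.675 26.377848350966815
bottom [ 0.39434849 -0.33637193  0.02641823] yaw,el [103.37905931   2.03851958] s of pts [-0.00165415  0.04000244  0.13777896] res 0.0014330412097222425 455
TCP: s 0.07347679173809425 off axis 0.002354888904496851 mouth [ 0.36197406 -0.20025766  0.03139822]
```

The regrip is good: the cup is level within 2° and the grip sits 74 mm up. I now want the cup slightly nose-down (about -1.6°, vials still held by friction), so that its rim passes under the hinge. Pressing the heel on the 8 mm rest base with the lip on the worktop gives that and stops by itself.

>>> step_arm:
  commands:
    - {"gripper":1,"x":0,"y":0,"z":-15,"spin":0}
    - {"gripper":1,"x":40,"y":0,"z":-15,"spin":0}
    - {"gripper":1,"x":45,"y":0,"z":0,"spin":0}
    - {"gripper":1,"x":45,"y":0,"z":0,"spin":0}
    - {"gripper":1,"x":40,"y":15,"z":0,"spin":0}
    - {"gripper":1,"x":8,"y":40,"z":0,"spin":0}
    - {"gripper":1,"x":0,"y":45,"z":0,"spin":0}
    - {"gripper":1,"x":0,"y":35,"z":0,"spin":0}
    - {"gripper":1,"x":0,"y":0,"z":12,"spin":0}
    - {"gripper":1,"x":0,"y":0,"z":0,"spin":0}
  force: 20

```text
time: 8.35
eef_pos: [0.4622, -0.0578, 0.0467]
tcp_rot: [0.614, 0.79, -0.001, -0.003]
contact_force: [-0.1, 0.3, -1.5]
opening: 0.678
finger_force: 26.0
```

```bash
python3 chk.py .0735 104 2; python3 - <<'E'
from h import *
c=pickle.load(open("last.pkl","rb"))
cv2.imwrite("pics/l4.png",cv2.resize(c["color"][165:290,205:372,::-1],(800,600),interpolation=cv2.INTER_CUBIC))
E
```

```text
8.4 [ 0.46169096 -0.05800531  0.04701006] [-0.27456745 -1.1594222  -0.62729246] 0.675 26.01166271721013
bottom [ 0.50169593 -0.22991656  0.03371295] yaw,el [101.00134594   2.25809224] s of pts [-0.00837533  0.08541751  0.14647427] res 0.0019459532189324627 421
TCP: s 0.17677317339708867 off axis 0.009051838850968283 mouth [ 0.47500019 -0.0925961   0.03922908]
```

View pics/l4.png

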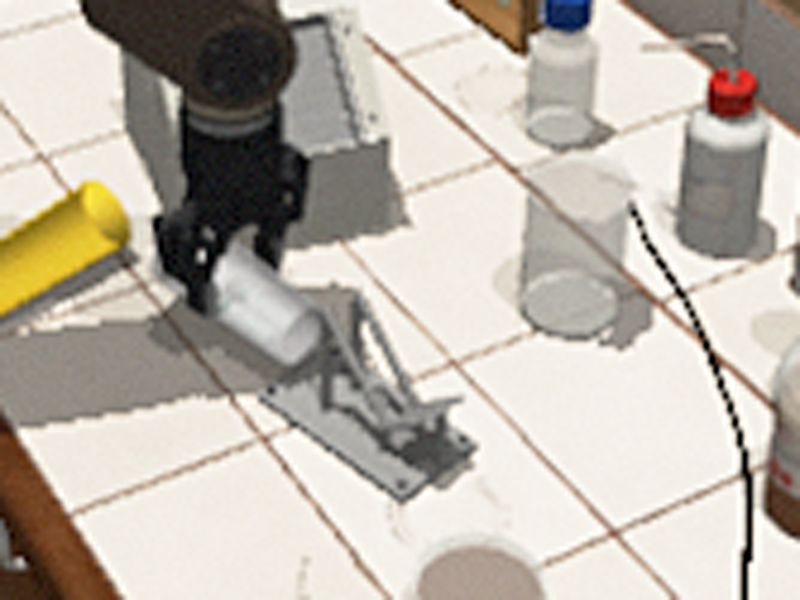

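The side view shows the cup level in the grip at (270,310), its heel just over the end of the rest's base at (265,390). That fit had latched onto the rods, so I ignore it. Now I press down 12 mm, lift, and go to the front of the bin.

>>> step_arm:
  commands:
    - {"gripper":1,"x":0,"y":0,"z":6,"spin":0}
    - {"gripper":1,"x":0,"y":0,"z":4,"spin":0}
    - {"gripper":1,"x":0,"y":0,"z":3,"spin":0}
    - {"gripper":1,"x":0,"y":0,"z":0,"spin":0}
    - {"gripper":1,"x":0,"y":0,"z":-28,"spin":0}
    - {"gripper":1,"x":-18,"y":33,"z":-35,"spin":0}
    - {"gripper":1,"x":-17,"y":33,"z":-34,"spin":8.2}
    - {"gripper":1,"x":0,"y":0,"z":0,"spin":8.3}
    - {"gripper":1,"x":0,"y":0,"z":0,"spin":8.3}
    - {"gripper":1,"x":0,"y":0,"z":0,"spin":0}

```text
time: 9.4
eef_pos: [0.5354, -0.0766, 0.1319]
tcp_rot: [0.769, 0.639, 0.0, 0.0]
contact_force: [0.3, 0.4, -0.7]
opening: 0.676
finger_force: 26.0
```

```bash
python3 chk.py .0735 79.3 -1
```

```text
9.45 [ 0.53499927 -0.0764134   0.13146673] [ 0.22971541  0.53985956 -0.65718647] 0.676 25.979149126214907
bottom [ 0.5208476  -0.14833869  0.12657951] yaw,el [78.90381711  0.3008056 ] s of pts [-0.00547641  0.04083227  0.13084064] res 0.001199104856796876 374
TCP: s 0.07332891531291345 off axis 0.004502533753648116 mouth [ 0.54779115 -0.01095782  0.12731451]
```

>>> step_arm:
  commands:
    - {"gripper":1,"x":15,"y":0,"z":0,"spin":0}
    - {"gripper":1,"x":20,"y":0,"z":0,"spin":0}
    - {"gripper":1,"x":20,"y":0,"z":0,"spin":0}
    - {"gripper":1,"x":15,"y":0,"z":0,"spin":0}
    - {"gripper":1,"x":15,"y":0,"z":0,"spin":0}
    - {"gripper":1,"x":11,"y":0,"z":0,"spin":0}
    - {"gripper":1,"x":0,"y":0,"z":0,"spin":0}
    - {"gripper":1,"x":0,"y":0,"z":0,"spin":0}
    - {"gripper":1,"x":0,"y":0,"z":0,"spin":0}
    - {"gripper":1,"x":0,"y":0,"z":0,"spin":0}

```text
time: 10.45
eef_pos: [0.5528, 0.0175, 0.1316]
tcp_rot: [0.77, 0.639, -0.0, -0.0]
contact_force: [-1.0, -1.9, -0.3]
opening: 0.681
finger_force: 26.0
```

```bash
python3 chk.py .0735 79.3 0;  python3 - <<'E'
from h import *
c=pickle.load(open("last.pkl","rb"))
cv2.imwrite("pics/l5.png",cv2.resize(c["color"][150:250,200:333,::-1],(800,600),interpolation=cv2.INTER_CUBIC))
E
```

```text
10.5 [0.55278525 0.01750322 0.13166208] [-0.35981401 -1.00876169  0.29919038] 0.679 26.012729268113617
bottom [ 0.53856259 -0.05437469  0.12578736] yaw,el [79.0720938   0.74877356] s of pts [-0.00634536  0.04241024  0.14419502] res 0.0015254750084633412 346
TCP: s 0.0733412659100791 off axis 0.004928349429148328 mouth [0.56510064 0.08307488 0.12761691]
```

View pics/l5.png

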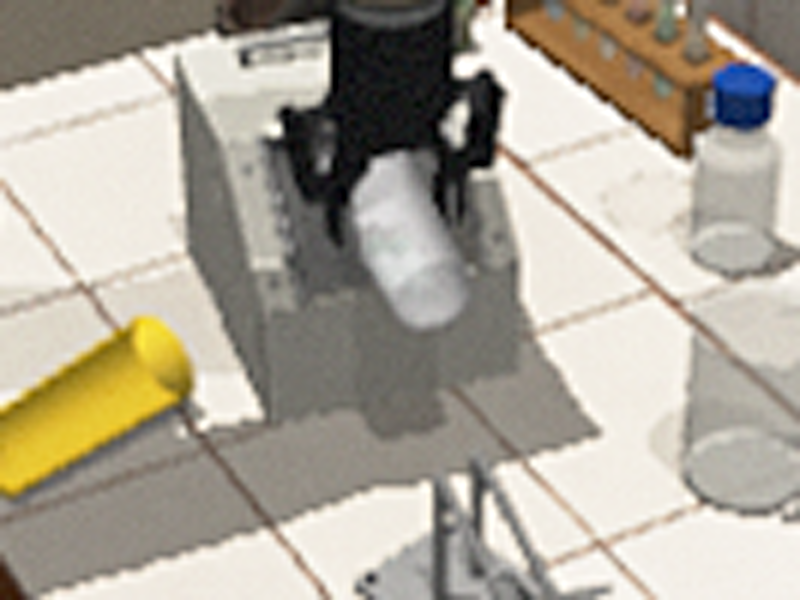

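The flap is open under the lip: the mouth is about 28 mm inward of the port along y, which by geometry is about 0.7 rad, and the cup is still level with the vials in. Next I lower it onto the sill so that it tips.

>>> step_arm:
  commands:
    - {"gripper":1,"x":0,"y":0,"z":5,"spin":0}
    - {"gripper":1,"x":6,"y":0,"z":1,"spin":0}
    - {"gripper":1,"x":0,"y":0,"z":2,"spin":0}
    - {"gripper":1,"x":0,"y":0,"z":2,"spin":0}
    - {"gripper":1,"x":0,"y":0,"z":2,"spin":0}
    - {"gripper":1,"x":0,"y":0,"z":0,"spin":0}
    - {"gripper":1,"x":0,"y":0,"z":0,"spin":0}
    - {"gripper":1,"x":0,"y":0,"z":0,"spin":0}
    - {"gripper":1,"x":0,"y":0,"z":0,"spin":0}
    - {"gripper":1,"x":0,"y":0,"z":0,"spin":0}
  force: 20

```text
time: 11.5
eef_pos: [0.5543, 0.0244, 0.1205]
tcp_rot: [0.769, 0.639, 0.0, -0.0]
contact_force: [-2.3, 2.0, 4.6]
opening: 0.68
finger_force: 26.4
```

```bash
python3 chk.py .0735 79.3 -3
```

```text
11.55 [0.5542486  0.02445084 0.1204643 ] [-0.93895583  2.21787672  5.77236984] 0.679 26.43630121689057
bottom [ 0.5401682  -0.04819737  0.1161419 ] yaw,el [79.79492145 -0.25423617] s of pts [-0.00551484  0.04270853  0.14344644] res 0.001454794653561943 343
TCP: s 0.0739736539766069 off axis 0.004754148416638338 mouth [0.56497203 0.08958646 0.11552069]
```

>>> step_arm:
  commands:
    - {"gripper":1,"x":4,"y":0,"z":0.5,"spin":0}
    - {"gripper":1,"x":4,"y":0,"z":0.5,"spin":0}
    - {"gripper":1,"x":0,"y":0,"z":1.5,"spin":0}
    - {"gripper":1,"x":2,"y":0,"z":1.5,"spin":0}
    - {"gripper":1,"x":2,"y":0,"z":1,"spin":0}
    - {"gripper":1,"x":0,"y":0,"z":0,"spin":0}
    - {"gripper":1,"x":0,"y":0,"z":0,"spin":0}
    - {"gripper":1,"x":0,"y":0,"z":0,"spin":0}
    - {"gripper":1,"x":0,"y":0,"z":0,"spin":0}
    - {"gripper":1,"x":0,"y":0,"z":0,"spin":0}

```text
time: 12.55
eef_pos: [0.5577, 0.0322, 0.1183]
tcp_rot: [0.769, 0.64, -0.002, 0.004]
contact_force: [-7.1, -9.4, 14.2]
opening: 0.677
finger_force: 28.7
```

```bash
python3 chk.py .0735 79.3 -6
```

```text
12.6 [0.55771472 0.03225429 0.11829355] [-5.42789628 -9.32187778 14.23787031] 0.683 28.669088827155065
bottom [ 0.5434364  -0.04049134  0.11945088] yaw,el [79.2947612  -4.14539373] s of pts [-0.00501718  0.04304723  0.14354437] res 0.0013025582059305232 304
TCP: s 0.07402156087768322 off axis 0.004236159509896555 mouth [0.56937427 0.09671218 0.10933061]
```

>>> step_arm:
  commands:
    - {"gripper":1,"x":4,"y":0,"z":1,"spin":0}
    - {"gripper":1,"x":4,"y":0,"z":1,"spin":0}
    - {"gripper":1,"x":4,"y":0,"z":1,"spin":0}
    - {"gripper":1,"x":0,"y":0,"z":2,"spin":0}
    - {"gripper":1,"x":0,"y":0,"z":2,"spin":0}
    - {"gripper":1,"x":0,"y":0,"z":0,"spin":0}
    - {"gripper":1,"x":0,"y":0,"z":0,"spin":0}
    - {"gripper":1,"x":0,"y":0,"z":0,"spin":0}
    - {"gripper":1,"x":0,"y":0,"z":0,"spin":0}
    - {"gripper":1,"x":0,"y":0,"z":0,"spin":0}

```text
time: 13.6
eef_pos: [0.5606, 0.0475, 0.1096]
tcp_rot: [0.769, 0.639, 0.002, 0.002]
contact_force: [0.7, 1.4, 5.9]
opening: 0.677
finger_force: 30.2
```

```bash
python3 chk.py .0735 79.3 -12
```

```text
13.65 [0.56061075 0.04754233 0.10955681] [2.81558389 1.5718122  4.89805745] 0.678 30.171071722070337
bottom [ 0.54266151 -0.03807567  0.12780669] yaw,el [ 77.43522328 -13.0618694 ] s of pts [0.00958886 0.04653536 0.1006468 ] res 0.0014391343418139104 210
TCP: s 0.08933357114351123 off axis 0.0022779515461691267 mouth [0.57232956 0.0950359  0.09616626]
```

>>> step_arm:
  commands:
    - {"gripper":1,"x":0,"y":0,"z":2,"spin":0}
    - {"gripper":1,"x":0,"y":0,"z":2,"spin":0}
    - {"gripper":1,"x":0,"y":0,"z":1,"spin":0}
    - {"gripper":1,"x":-4,"y":0,"z":0,"spin":0}
    - {"gripper":1,"x":4,"y":0,"z":0,"spin":0}
    - {"gripper":1,"x":-4,"y":0,"z":0,"spin":0}
    - {"gripper":1,"x":4,"y":0,"z":0,"spin":0}
    - {"gripper":1,"x":0,"y":0,"z":0,"spin":0}
    - {"gripper":1,"x":0,"y":0,"z":0,"spin":0}
    - {"gripper":1,"x":0,"y":0,"z":0,"spin":0}

```text
time: 14.65
eef_pos: [0.56, 0.0475, 0.1038]
tcp_rot: [0.769, 0.639, 0.002, 0.001]
contact_force: [1.8, 0.8, 4.7]
opening: 0.679
finger_force: 29.2
```

```bash
python3 chk.py .0735 79.3 -20;  python3 - <<'E'
from h import *
c=pickle.load(open("last.pkl","rb"))
cv2.imwrite("pics/l6.png",cv2.resize(c["color"][150:225,225:325,::-1],(800,600),interpolation=cv2.INTER_CUBIC))
E
```

```text
14.7 [0.55998811 0.04749981 0.10384473] [2.60794712 1.33978879 5.3314936 ] 0.679 29.20647524726519
bottom [ 0.54299532 -0.12742363  0.1470837 ] yaw,el [ 85.18497036 -13.95780813] s of pts [0.10460693 0.1272072  0.15844833] res 0.002235460234541402 125
TCP: s 0.18097328233034413 off axis 0.0022898005986052806 mouth [0.55439983 0.00796319 0.11331467]
```

View pics/l6.png

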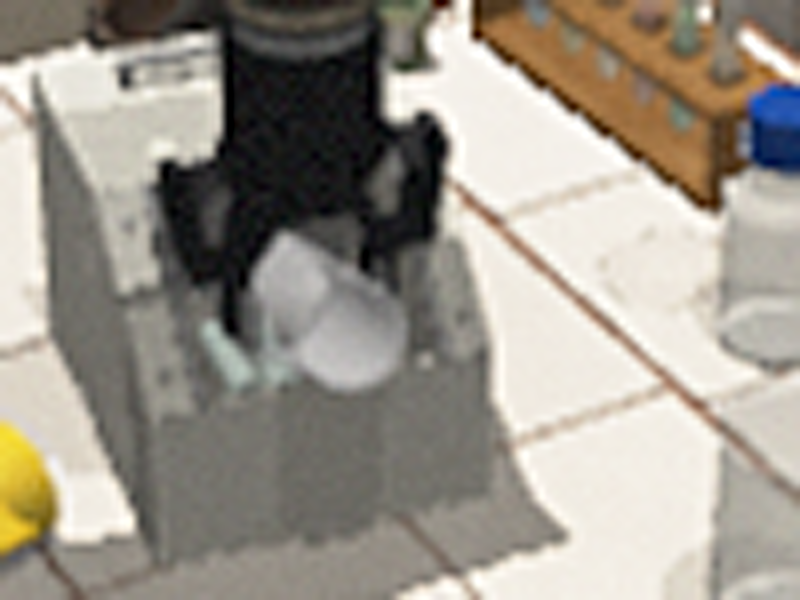

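Both vials lie in the bin, seen through the opening as greenish shapes at about (230,355) and (275,365), left of the cup; the cup points well down. I withdraw along the cup's axis.

>>> step_arm:
  commands:
    - {"gripper":1,"x":-5,"y":0,"z":-4,"spin":0}
    - {"gripper":1,"x":-11,"y":0,"z":-5.5,"spin":0}
    - {"gripper":1,"x":-12,"y":0,"z":-5.5,"spin":0}
    - {"gripper":1,"x":-12,"y":0,"z":-5.5,"spin":0}
    - {"gripper":1,"x":-12,"y":0,"z":-5.5,"spin":0}
    - {"gripper":1,"x":-12,"y":0,"z":-5.5,"spin":0}
    - {"gripper":1,"x":-14,"y":0,"z":-5.5,"spin":0}
    - {"gripper":1,"x":-16,"y":0,"z":-5,"spin":0}
    - {"gripper":1,"x":-18,"y":0,"z":-5,"spin":0}
    - {"gripper":1,"x":-20,"y":0,"z":-5,"spin":0}
  force: 25

```text
time: 15.7
eef_pos: [0.5329, -0.0842, 0.1541]
tcp_rot: [0.769, 0.639, -0.001, -0.0]
contact_force: [0.5, 0.8, -0.2]
opening: 0.678
finger_force: 28.3
```

```bash
python3 chk.py .0735 79.3 -22
```

```text
15.75 [ 0.53325998 -0.08691053  0.15522618] [ 0.34833197 -1.54434288 -0.01540312] 0.679 28.342998007137794
bottom [ 0.52067509 -0.14889186  0.18009773] yaw,el [ 79.71998216 -22.52927121] s of pts [-0.00909654  0.02752766  0.12940498] res 0.0009290738312400237 244
TCP: s 0.06793628364181771 off axis 0.0018221796322438091 mouth [ 0.54375266 -0.02165197  0.12645598]
```

>>> step_arm:
  commands:
    - {"gripper":1,"x":0,"y":0,"z":-40,"spin":-8.3}
    - {"gripper":1,"x":0,"y":0,"z":-40,"spin":-8.3}
    - {"gripper":1,"x":0,"y":0,"z":0,"spin":-8.2}
    - {"gripper":1,"x":-23.5,"y":-39,"z":0,"spin":0}
    - {"gripper":1,"x":-23.5,"y":-39,"z":0,"spin":0}
    - {"gripper":1,"x":-23.5,"y":-39,"z":0,"spin":0}
    - {"gripper":1,"x":-23.5,"y":-39,"z":0,"spin":0}
    - {"gripper":1,"x":-23.5,"y":-39,"z":0,"spin":0}
    - {"gripper":1,"x":0,"y":0,"z":45,"spin":0}
    - {"gripper":1,"x":0,"y":0,"z":45,"spin":0}

```text
time: 16.75
eef_pos: [0.3729, -0.2469, 0.145]
tcp_rot: [0.616, 0.788, -0.001, 0.002]
contact_force: [0.9, 0.1, -1.5]
opening: 0.674
finger_force: 28.3
```

```bash
python3 - <<'E'
from h import *
from plant import *
np.set_printoptions(precision=4,suppress=True)
print(get_state()["eef_pos"])
cs=pickle.load(open("last.pkl","rb")); ct=read_camera("top")
O=np.array([.5008,-.2037,0]); ps=np.radians(104.2); e=np.array([np.cos(ps),np.sin(ps),0]); w=np.array([e[1],-e[0],0])
for n,c in(("side",cs),("top",ct)):
    P=cloud(c).reshape(-1,3); D=P-O; y=D@e; x=D@w; z=P[:,2]
    k=(abs(x)<.045)&(abs(y)<.1)&(z>.016)&(z<.2)
    print(n,k.sum())
    for lo in np.arange(.015,.16,.015):
        j=k&(z>=lo)&(z<lo+.015)
        for sg in(-1,1):
            jj=j&(x*sg>0)
            if jj.sum()>2: print(round(lo,3),sg,jj.sum(),"x",np.percentile(x[jj],[10,50,90]).round(3),"y",np.percentile(y[jj],[10,50,90]).round(3))
# flap: bin slope depth
B=np.array([.5694,.1114,0]); b=np.array([.1857,.9826,0]); v=np.array([.9826,-.1857,0])
P=cloud(ct).reshape(-1,3); D=P-B; y=D@b; x=D@v
k=(abs(x)<.045)&(y>-.09)&(y<-.025)
print("flap dev from slope face",k.sum(),np.percentile((P[:,2]-(.09+(y+.1)*np.tan(np.radians(40))))[k],[10,50,90]))
E
```

```text
[ 0.3729 -0.2469  0.145 ]
side 518
0.015 -1 24 x [-0.022 -0.018 -0.005] y [-0.065 -0.022  0.037]
0.015 1 4 x [0.009 0.011 0.012] y [0.034 0.038 0.042]
0.03 -1 33 x [-0.023 -0.016 -0.004] y [-0.064 -0.025  0.034]
0.03 1 12 x [0.005 0.011 0.016] y [-0.032 -0.024 -0.012]
0.045 -1 53 x [-0.023 -0.018 -0.004] y [-0.064 -0.037  0.035]
0.045 1 27 x [0.007 0.011 0.015] y [-0.045 -0.012  0.032]
0.06 -1 38 x [-0.022 -0.018 -0.007] y [-0.064  0.001  0.033]
0.06 1 30 x [0.004 0.01  0.013] y [-0.063  0.001  0.034]
0.075 -1 24 x [-0.022 -0.019 -0.015] y [0.012 0.022 0.036]
0.075 1 23 x [0.008 0.011 0.014] y [0.011 0.02  0.036]
0.09 -1 17 x [-0.022 -0.02  -0.017] y [0.026 0.031 0.037]
0.09 1 13 x [0.01  0.011 0.014] y [0.026 0.032 0.036]
0.15 1 25 x [0.017 0.024 0.036] y [0.035 0.043 0.094]
top 254
0.015 -1 3 x [-0.02  -0.017 -0.014] y [0.039 0.04  0.049]
0.015 1 5 x [0.011 0.013 0.025] y [0.001 0.039 0.045]
0.03 -1 30 x [-0.018 -0.011 -0.002] y [-0.038 -0.031 -0.023]
0.03 1 36 x [0.003 0.011 0.018] y [-0.042 -0.032 -0.022]
0.045 -1 45 x [-0.018 -0.012 -0.003] y [-0.055 -0.047 -0.012]
0.045 1 38 x [0.004 0.013 0.018] y [-0.055 -0.048 -0.01 ]
0.06 -1 27 x [-0.018 -0.013 -0.004] y [-0.065 -0.058  0.006]
0.06 1 29 x [0.002 0.012 0.017] y [-0.064 -0.057  0.014]
0.075 -1 8 x [-0.018 -0.014 -0.012] y [0.012 0.017 0.026]
0.075 1 6 x [0.012 0.014 0.015] y [0.011 0.015 0.03 ]
0.09 -1 12 x [-0.018 -0.015 -0.013] y [0.025 0.033 0.039]
0.09 1 12 x [0.012 0.015 0.018] y [0.024 0.03  0.039]
flap dev from slope face 576 [-0.0058 -0.0027  0.0004]
```

The flap reads shut: the slope is uniformly within 3 mm of its face plane. The bare rods measure ±15 mm in x, with tops at y = +37 mm and z = 104 mm in the rest's frame. Now I press the lip on the worktop to level the cup, then open.

>>> step_arm:
  commands:
    - {"gripper":1,"x":0,"y":0,"z":44,"spin":0}
    - {"gripper":1,"x":0,"y":0,"z":40,"spin":0}
    - {"gripper":1,"x":-4,"y":0,"z":7,"spin":0}
    - {"gripper":1,"x":-5,"y":0,"z":8,"spin":0}
    - {"gripper":1,"x":-4,"y":0,"z":8,"spin":0}
    - {"gripper":1,"x":-2,"y":0,"z":6,"spin":0}
    - {"gripper":1,"x":0,"y":0,"z":0,"spin":0}
    - {"gripper":1,"x":0,"y":0,"z":0,"spin":0}
    - {"gripper":-1,"x":0,"y":0,"z":0,"spin":0}
    - {"gripper":-1,"x":0,"y":0,"z":0,"spin":0}
  force: 20

```text
time: 17.8
eef_pos: [0.3773, -0.2578, 0.0315]
tcp_rot: [0.614, 0.789, 0.0, -0.001]
contact_force: [-0.9, 0.4, 0.0]
opening: 0.979
finger_force: 0.0
```

```bash
python3 chk.py .0735 104 2
```

```text
17.85 [ 0.37721336 -0.25774319  0.03131311] [-0.29902689  0.59608145  0.48805069] 1.0 0.0
bottom [ 0.39622313 -0.32572691  0.02734486] yaw,el [104.80783492   1.45347142] s of pts [-0.00643075  0.03718519  0.10285906] res 0.0012958878325343565 479
TCP: s 0.07066229586720287 off axis 0.002396686049999779 mouth [ 0.36045372 -0.19042007  0.03089598]
```

>>> step_arm:
  commands:
    - {"gripper":-1,"x":12,"y":0,"z":0,"spin":0}
    - {"gripper":-1,"x":11,"y":0,"z":0,"spin":0}
    - {"gripper":1,"x":0,"y":0,"z":0,"spin":0}
    - {"gripper":1,"x":0,"y":0,"z":0,"spin":0}
    - {"gripper":1,"x":0,"y":0,"z":0,"spin":0}
    - {"gripper":1,"x":0,"y":0,"z":0,"spin":0}
    - {"gripper":1,"x":0,"y":0,"z":-40,"spin":0}
    - {"gripper":1,"x":0,"y":0,"z":-45,"spin":0}
    - {"gripper":1,"x":0,"y":0,"z":-45,"spin":0}
    - {"gripper":1,"x":0,"y":0,"z":0,"spin":0}
  force: 20

```text
time: 18.85
eef_pos: [0.3753, -0.2398, 0.1688]
tcp_rot: [0.614, 0.789, -0.001, 0.007]
contact_force: [-0.7, -0.4, 0.4]
opening: 0.705
finger_force: 22.4
```

```bash
python3 chk.py .096 104 2
```

```text
18.9 [ 0.37389568 -0.23835763  0.16551241] [ 0.14265274 -0.20355305 -0.71407666] 0.7 22.349964364548214
bottom [ 0.40017456 -0.33358524  0.16484278] yaw,el [104.31168742   1.18495003] s of pts [-0.00320231  0.04694191  0.12603301] res 0.0012630402741314918 637
TCP: s 0.09876103470874235 off axis 0.002363161900402881 mouth [ 0.36557443 -0.19795911  0.16773795]
```

>>> step_arm:
  commands:
    - {"gripper":1,"x":19.5,"y":43.5,"z":0,"spin":0}
    - {"gripper":1,"x":19.5,"y":43.5,"z":0,"spin":8.2}
    - {"gripper":1,"x":0,"y":0,"z":0,"spin":8.2}
    - {"gripper":1,"x":0,"y":0,"z":0,"spin":8.2}
    - {"gripper":1,"x":0,"y":0,"z":0,"spin":8.2}
    - {"gripper":1,"x":0,"y":0,"z":0,"spin":8.2}
    - {"gripper":1,"x":0,"y":0,"z":0,"spin":8.2}
    - {"gripper":1,"x":0,"y":0,"z":0,"spin":8.2}
    - {"gripper":1,"x":0,"y":0,"z":0,"spin":8.2}
    - {"gripper":1,"x":0,"y":0,"z":0,"spin":8.2}

```text
time: 19.9
eef_pos: [0.4423, -0.1798, 0.1595]
tcp_rot: [0.964, 0.266, -0.001, -0.001]
contact_force: [-0.2, 1.4, -0.4]
opening: 0.697
finger_force: 22.4
```

>>> step_arm:
  commands:
    - {"gripper":1,"x":0,"y":0,"z":8,"spin":8.1}
    - {"gripper":1,"x":0,"y":0,"z":8,"spin":8.1}
    - {"gripper":1,"x":7,"y":0,"z":4,"spin":0}
    - {"gripper":1,"x":0,"y":0,"z":4,"spin":0}
    - {"gripper":1,"x":-3,"y":0,"z":3.5,"spin":0}
    - {"gripper":1,"x":-3,"y":0,"z":3.5,"spin":0}
    - {"gripper":1,"x":-2.5,"y":0,"z":4.5,"spin":0}
    - {"gripper":1,"x":-2.5,"y":0,"z":4.5,"spin":0}
    - {"gripper":1,"x":-1,"y":0,"z":5,"spin":0}
    - {"gripper":1,"x":0,"y":0,"z":0,"spin":0}

```text
time: 20.9
eef_pos: [0.4368, -0.1822, 0.1167]
tcp_rot: [0.991, 0.131, -0.002, 0.0]
contact_force: [-6.1, -1.3, 4.7]
opening: 0.703
finger_force: 25.6
```

```bash
for e in 10 25 40; do python3 chk.py .098 14 $e; done
```

```text
20.95 [ 0.4368757  -0.18209445  0.1168686 ] [-4.96286655 -0.74248805  4.30236518] 0.699 25.536212046354194
bottom [ 0.35758013 -0.20321481  0.05675986] yaw,el [15.64321765 34.48347513] s of pts [0.00297339 0.06190677 0.12719036] res 0.0013459046989345198 611
TCP: s 0.10166746932579272 off axis 0.003262379332032125 mouth [ 0.46870616 -0.17209749  0.13602346]
21.0 [ 0.43689173 -0.18210144  0.11690739] [-4.7567135  -1.3581651   4.21974178] 0.698 25.524261298851343
bottom [ 0.3593346  -0.20293281  0.05855288] yaw,el [16.07212256 34.30709022] s of pts [0.00036631 0.05954833 0.12404496] res 0.0014304527127220953 608
TCP: s 0.09921441938875068 off axis 0.003286476301516254 mouth [ 0.47045853 -0.1709171   0.13746084]
21.05 [ 0.43690535 -0.18210151  0.11691849] [-5.57013975 -1.8644032   3.90555351] 0.698 25.522219425765797
bottom [ 0.3608343  -0.2024752   0.06010962] yaw,el [15.81025879 34.24917672] s of pts [-0.00148682  0.05673126  0.12220567] res 0.0013648893575826868 611
TCP: s 0.09706132715386957 off axis 0.0028702065460722384 mouth [ 0.47218008 -0.17094598  0.13890064]
```

>>> step_arm:
  commands:
    - {"gripper":1,"x":-1,"y":0,"z":4,"spin":0}
    - {"gripper":1,"x":-1,"y":0,"z":4,"spin":0}
    - {"gripper":1,"x":-0.5,"y":0,"z":3,"spin":0}
    - {"gripper":1,"x":0,"y":0,"z":0,"spin":0}
    - {"gripper":1,"x":-3,"y":0,"z":-30,"spin":0}
    - {"gripper":1,"x":0,"y":0,"z":-40,"spin":0}
    - {"gripper":1,"x":0,"y":0,"z":-40,"spin":-8.2}
    - {"gripper":1,"x":0,"y":0,"z":-5,"spin":-8.2}
    - {"gripper":1,"x":0,"y":0,"z":0,"spin":-8.2}
    - {"gripper":1,"x":0,"y":0,"z":0,"spin":-8.2}

```text
time: 22.05
eef_pos: [0.4328, -0.1832, 0.221]
tcp_rot: [0.913, 0.408, 0.0, 0.001]
contact_force: [0.6, 0.7, -0.8]
opening: 0.699
finger_force: 29.8
```

```bash
python3 chk.py .098 46 50
```

```text
22.1 [ 0.43264557 -0.183044    0.22062206] [ 0.31817913 -0.46852566 -0.51279143] 0.697 29.8032263215282
bottom [ 0.39559817 -0.22576263  0.14607012] yaw,el [49.02337728 50.80662389] s of pts [-0.00444199  0.06429581  0.12864026] res 0.0013229583390744655 775
TCP: s 0.09351237872302127 off axis 0.0032888846111023273 mouth [ 0.45361349 -0.15896862  0.25457258]
```

>>> step_arm:
  commands:
    - {"gripper":1,"x":0,"y":0,"z":0,"spin":-8}
    - {"gripper":1,"x":0,"y":0,"z":0,"spin":-8}
    - {"gripper":1,"x":0,"y":0,"z":0,"spin":-8}
    - {"gripper":1,"x":0,"y":0,"z":0,"spin":-8}
    - {"gripper":1,"x":0,"y":0,"z":0,"spin":-8}
    - {"gripper":1,"x":0,"y":0,"z":0,"spin":-8}
    - {"gripper":1,"x":0,"y":0,"z":0,"spin":-8}
    - {"gripper":1,"x":-10,"y":30,"z":0,"spin":0}
    - {"gripper":1,"x":-11,"y":31,"z":0,"spin":0}
    - {"gripper":1,"x":0,"y":0,"z":0,"spin":0}

```text
time: 23.1
eef_pos: [0.4993, -0.1893, 0.2202]
tcp_rot: [0.617, 0.787, 0.0, 0.0]
contact_force: [0.1, -0.2, -0.5]
opening: 0.699
finger_force: 29.8
```

```bash
python3 chk.py .097 104 50
```

```text
23.15 [ 0.49774623 -0.18888297  0.21989228] [ 0.09021741  0.21703323 -0.39950047] 0.7 29.808722281304654
bottom [ 0.51916903 -0.25741212  0.12580095] yaw,el [105.92665799  50.76958458] s of pts [0.02016032 0.08079305 0.14525505] res 0.0014538900104926443 647
TCP: s 0.11827875269105993 off axis 0.004300756758914842 mouth [ 0.49487261 -0.17226922  0.23424619]
```

>>> step_arm:
  commands:
    - {"gripper":1,"x":0,"y":0,"z":30,"spin":0}
    - {"gripper":1,"x":0,"y":0,"z":30,"spin":0}
    - {"gripper":1,"x":0,"y":0,"z":18,"spin":0}
    - {"gripper":1,"x":0,"y":0,"z":6,"spin":0}
    - {"gripper":1,"x":0,"y":0,"z":3,"spin":0}
    - {"gripper":1,"x":0,"y":0,"z":2,"spin":0}
    - {"gripper":1,"x":0,"y":0,"z":1,"spin":0}
    - {"gripper":1,"x":0,"y":0,"z":0,"spin":0}
    - {"gripper":1,"x":0,"y":0,"z":0,"spin":0}
    - {"gripper":1,"x":0,"y":0,"z":0,"spin":0}
  force: 20

```text
time: 24.15
eef_pos: [0.4976, -0.1884, 0.1315]
tcp_rot: [0.617, 0.787, 0.0, 0.0]
contact_force: [-1.0, 4.7, 4.3]
opening: 0.696
finger_force: 29.7
```

```bash
python3 chk.py .097 104 50
```

```text
return _methods._mean(a, axis=axis, dtype=dtype,
  ret = ret.dtype.type(ret / rcount)
Traceback (most recent call last):
  File "chk.py", line 8, in <module>
    print("bottom",p[:3],"yaw,el",np.degrees(p[3:]),"s of pts",np.percentile(s,[1,50,99]),"res",m,n)
                                                               ~~~~~~~~~~~~~^^^^^^^^^^^^^
IndexError: index -1 is out of bounds for axis 0 with size 0
```

>>> step_arm:
  commands:
    - {"gripper":-0.5,"x":0,"y":0,"z":0,"spin":0}
    - {"gripper":-0.6,"x":0,"y":0,"z":0,"spin":0}
    - {"gripper":-1,"x":0,"y":0,"z":0,"spin":0}
    - {"gripper":-1,"x":0,"y":0,"z":0,"spin":0}
    - {"gripper":-1,"x":0,"y":0,"z":0,"spin":0}
    - {"gripper":-1,"x":0,"y":0,"z":-10,"spin":0}
    - {"gripper":-1,"x":0,"y":0,"z":-25,"spin":0}
    - {"gripper":-1,"x":0,"y":0,"z":-35,"spin":0}
    - {"gripper":-1,"x":0,"y":0,"z":-40,"spin":0}
    - {"gripper":-1,"x":0,"y":0,"z":-40,"spin":0}

```text
time: 25.2
eef_pos: [0.4971, -0.1886, 0.2828]
tcp_rot: [0.617, 0.787, -0.0, 0.0]
contact_force: [0.3, -0.5, -0.0]
opening: 1.0
finger_force: 0.0
```

```bash
python3 - <<'E'
from cupfit import *
np.set_printoptions(precision=4,suppress=True)
cs=read_camera("side"); ct=read_camera("top"); st=get_state(); print(st["eef_pos"],st["contact_force"],st["opening"])
F=np.array([.5118,-.2473,.05]);M=np.array([.4897,-.1596,.1569])
a0=(M-F)/.14
for n,cc in(("side",[cs]),("top",[ct])):
    P=cloud(cc[0]).reshape(-1,3); d=P-F; s=d@a0; r=np.linalg.norm(d-s[:,None]*a0,axis=1); R0=np.interp(s,[0,.04,.14],[.026,.0275,.031])
    k=(s>.005)&(s<.135)&(abs(r-R0)<.02)&(P[:,2]>.02); print(n,k.sum(),np.percentile((r-R0)[k],[10,50,90]))
    # reach along the axis
    k=(r<.036)&(s>-.03)&(s<.19)&(P[:,2]>.03); print(" s range",np.percentile(s[k],[1,99]))
p,ax,s,m,n=fit([cs],F,104.2,50,.01); print(p[:3],np.degrees(p[3:]),np.percentile(s,[1,99]),m,n,p[:3]+.14*ax)
B=np.array([.5694,.1114,0]); b=np.array([.1857,.9826,0]); v=np.array([.9826,-.1857,0])
P=cloud(cs).reshape(-1,3); D=P-B; y=D@b; x=D@v; k=(abs(x)<.045)&(y>-.09)&(y<-.025)
print("flap",k.sum(),np.percentile((P[:,2]-(.09+(y+.1)*.839))[k],[10,50,90]))
E
```

```text
[ 0.5001 -0.1904  0.2894] [ 0.4493 -0.2279  1.715 ] 1.0009906678900025
side 746 [-0.0025  0.001   0.0048]
 s range [-0.0172  0.1385]
top 105 [-0.0045 -0.0008  0.0026]
 s range [0.059  0.1435]
[ 0.524  -0.2997 -0.0583] [99.3893 60.843 ] [0.0741 0.1484] 0.002221152730663584 236 [ 0.5129 -0.2324  0.064 ]
flap 329 [-0.0097 -0.0035  0.0019]
```

The cup matches its original seated pose (side median 1 mm, top -0.8 mm, mouth end at s ≈ 140 mm). The free fit drifted onto the foot plate and is ignored. The flap is shut and the hand is clear. One still second, then I hand in.

>>> step_arm:
  commands:
    - {"gripper":-1,"z":-20}
    - {"gripper":-1}
    - {"gripper":-1}
    - {"gripper":-1}
    - {"gripper":-1}
    - {"gripper":-1}
    - {"gripper":-1}
    - {"gripper":-1}
    - {"gripper":-1}
    - {"gripper":-1}

```text
invalid input
```

```bash
python3 -c "
from plant import *
print(sign_off())"
```

```text
the job is handed in; nothing more can be done
None
```

The job is handed in at about 25 s of the 48 s allowed: both vials were seen in the bin, and by depth checks the flap is shut and the cup lies back in its rest within about 1 mm of where it was; the last one-second hold I meant to make was refused as invalid input, so it did not run, and I have not seen a verdict.

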